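Twist-lock the lantern into its charging dock

TASK

Put the lantern down into its charging dock and twist it clockwise (seen from above) by its handle until the ramps have drawn it firmly tight on the sprung studs. How far that is differs from time to time: stop when you feel it clamp firmly, do not wrench it further, then let go. Leave the pencil cup, coasters, mug and notebook where they are.

Things in the scene. Friction and masses are not known exactly. Their poses are not given: they have to be found in the camera images.
- handle (a point): centre of the lantern's level handle bar, 115 mm above its underside on its axis; axes as the lantern's. Bar 16 mm wide, 14 mm high, along x from -32 to +46 mm (longer end over the pin at +x). Two posts 10 mm wide at x = -26 and +26 hold it; 20 mm free below it down to the cap. Best gripped here from above, firmly (50 N or so).
- lantern: round battery lantern, 122 mm tall, 0.36 to 0.54 kg, standing upright; origin: centre of its underside, z up. White cylinder 66 mm across, metal cap 72 mm across at 78 to 88 mm, metal spigot 64 mm across below 24 mm with chamfered foot. Three level bayonet pins, 7 mm thick, stick out of the spigot to 42 mm radius, centres 6 mm above the underside, at 0, 120 and 240 deg from +x.
- dock: metal charging dock fixed to the bench; origin: centre of its underside, z up. Foot 124 mm across, round wall 104 mm across, 34 mm high. Three ledges reach inward at its top to 34.5 mm radius; between them three gaps for the pins, each 28 deg wide, centred 0, 120 and 240 deg from +x (a rib outside the wall marks the one at +x). Poses are read to 2 or 3 mm, so feel for the way in.
- dock_mouth (a point): centre of the dock's top edge. Ramps below the ledges start beside each gap 26 mm above the bench, fall 0.13 mm per degree clockwise, and end in stops at about 85 deg of turn. Sprung studs carry the lantern, underside 10.5 to 15 mm above the bench (hidden setting), at 16 N/mm: the ramps bite after 25 to 60 deg. Firm is 0.45 to 0.65 Nm about the handle's upright axis; over 0.75 is wrenching.
- pencil_cup: bystander: round wooden pencil cup, 68 mm across, 95 mm tall, pencils to 160 mm, standing between the lantern's and the dock's areas; origin: centre of its underside
- coaster_low: bystander: the lower of two stacked round plastic coasters, 92 mm across, 6 mm thick; origin: centre of its underside
- coaster_top: bystander: the upper coaster, 92 mm across, 6 mm thick, on the lower one; origin: centre of its underside
- mug: bystander: white ceramic mug, 82 mm across, 92 mm tall; origin: centre of its underside
- notebook: bystander: closed brown notebook lying flat, 210 x 150 x 18 mm; origin: centre of its underside
Mind the look-alikes: they are no part of the job. Leave any turquoise look-alike of the dock alone. What is shaped like the lantern but turquoise is not meant.

How it is judged:
On the way:
1. the lantern stands down inside the dock, its pins below the ledges (z of lantern in the frame of dock below 0.0165 m and horizontal distance between lantern and dock below 0.006 m and angle between lantern's own z axis and vertical below 0.08 rad), for 0.1 s.
At the end, for the whole second after the job is handed in: the lantern stands upright (0.06 rad) and central (5 mm) in the dock, underside below 15.5 mm, at rest, its pins clamped under the ramps with 10 to 26 N, and let go (contact force between lantern and dock between 10 and 26 N and z of lantern in the frame of dock below 0.0155 m and horizontal distance between lantern and dock below 0.005 m and angle between lantern's own z axis and vertical below 0.06 rad and linear speed of lantern below 0.01 m/s); the robot touches nothing.
It fails at once if the lantern is forced: more than 60 N between lantern and dock (contact force between lantern and dock above 60 N).
It fails at once if another thing on the bench is moved by more than 20 mm (distance of any of pencil_cup, coaster_low, coaster_top, mug, notebook from where it was at the start of the episode above 0.02 m).
It also fails if it takes over 58 s, if anything falls off the work surface, if the arm or the gripper's body presses on something with over 40 N, if the wrist force passes 120 N, or if a joint passes its speed limit or range.

ROBOT

A 6-joint arm with a two-finger parallel gripper is mounted at the origin on the work surface. World frame = base frame: x ahead of the robot, y to its left, z up, the work surface at z = 0. Lengths are in m, angles in rad, forces in N, time in s.
With the tool pointing down it reaches from about 0.35 to 0.775 m from the base axis. Payload 5.5 kg.
Tool frame: the origin (TCP) lies at the very end of the fingers, on their centre line; the grasp point (between the pads) lies hold_point_z behind it (hold_point_z is the distance from the TCP to the grasp point, in m); x points along the fingers, y is the direction in which the jaws open and shut, and the axes are right-handed (so a half turn about x gives the same grasp; the last joint's range is limited). The gripper opens to 85 mm and grips with 20 to 120 N. Pads are 22 mm wide; open, the fingers measure 114 mm over their backs; the gripper's body (76 mm by 85 mm) begins 54 mm behind the grasp point. The pads swing forward as they close: fully open they stand 13 mm farther back than shut.
Start: joints at [-1.295, 0.313, 0.046, 1.304, 0, 1.431], TCP at [0.232, -0.526, 0.231] pointing down, gripper open.
Joint ranges: [-2.76, 2.76], [-0.86, 1.69], [-1.03, 1.26], [-2.2, 2.34], [-1.47, 1.5], [-3.14, 3.14]. Speed limits (rad/s): [2.57, 2.57, 3.14, 3.14, 3.14, 3.14].

INTERFACE

Orientations are given as a unit quaternion [w, x, y, z].
In Python, from workcell import * gives the robot as it stands. The module is installed in compiled form; this text tells all that it offers.
- The arm moves only by the tool step_arm, never from a script. Its argument "targets" is a list of rows, each a list of 3 entries, a list of its own where there are three numbers: the turn, a rotation vector about the tool's x, y, z in degrees, then the shift along the tool's x, y, z in cm, then the finger opening in cm, from 0 to 8.54. A call has exactly 10 rows; each row shifts and turns the commanded pose from where the row before left it, along the tool's axes as they then stand; what a row does not reach is not made up. A row lasts 1/10 s, in which the tool goes at most 50 mm and 8.59 degrees, less where a joint would pass 70% of its speed; a pose out of reach is approached as far as the arm can. A call with a gripper value outside its range is refused whole. The fingers move at their own pace and stop on an object; "force" is the grip in N (left out, the last holds). Time passes only in rows, so rows that do not move let the fingers close, or fill a call up. It gives the time, the measured TCP pose, the force and the opening at its end, in the units of the state.
- get_state(): the state, without advancing time (a new reading comes with each control period).
- read_camera(name): name is "scene" or "top"; returns the picture (420x560x3 uint8, red, green, blue); there is no depth.
- camera_model(name): a dict with "fx", "fy", "cx", "cy" (pixels), "dist_coeffs" ([k1, k2, p1, p2, k3] as OpenCV has them; the pictures are not rectified), "xyz" and "rotation" of the camera in the world. Camera axes: x right, y down, z forward; pixel columns grow to the right and rows downward; lengths in m; the calibration is good to about 2 mm. A picture is of the moment at which its call begins. camera_model takes no time and is no camera call.
- hand_in(): hands the job in, once; it reports no verdict.
Trained networks look in the newest picture that a camera, given by its name, has taken for a name from the list of things; names that differ only in an ending like _2 or _b are one class to them, and where a whole thing is asked for, a point or a joint stands for the part that bears it (a point fixed in the world has none). Each returns a list of dicts, best first, with "p" (0 to 1); they miss things now and then, are a little off and sometimes report something else, mostly with a low value. They report only what shows in the picture. A call takes as long as a camera call. They do not tell look-alikes from the thing itself.
- find_in(camera, label): "extent" ([left, top, width, height] in pixels, round what is visible of it).
- silhouettes(camera, label): "mask" (420x560 bool, what is visible of it) and "extent" ([left, top, width, height] in pixels, round what is visible of it).
The state is a dict: "clock": time; "joint_pos": joint angles; "qvel": joint speeds; "tau": joint torques, N m; "tcp_pos": TCP position; "orientation": TCP orientation; "wrist_force": force on the tool from outside, world axes, zero at the start; "ft_torque": the same for the moment, N m; "finger_gap": finger opening in m.
Only numpy, scipy, OpenCV 4.12 (cv2) and the standard library are available. Lean on these libraries where they do the work, as an engineer would, in place of code of your own. Each camera call takes 0.05 s, during which the arm holds its last target.

## Working session

There is one attempt and no reset: what is moved stays moved. The work goes in short steps, Python scripts to look and compute and a tool call to move; the robot and the scene stay as the last step left them, time stands still between calls to the robot, and variables do not carry over. Pictures are saved under pics/ and viewed, and the job is handed in when it is done.

Besides the shell and the picture viewer there is one more tool, called after "Request:" as a command line: name --argument value ..., lists and objects as JSON in quotes. step_arm: Moves the arm, as the interface text tells. Its arguments: {"type":"object","properties":{"targets":{"type":"array","items":{"type":"array"}},"force":{"type":"number"}},"required":["targets"]}

```bash
mkdir -p pics; python3 - <<'E'
from workcell import *
import cv2,json
s=get_state()
for k,v in s.items(): print(k,v)
for c in("scene","top"):
    im=read_camera(c); cv2.imwrite(f"pics/{c}0.png",im[:,:,::-1])
    print(c,camera_model(c))
    for l in("lantern","dock","handle","pencil_cup"):
        try: print(l,[(round(d['p'],2),d['extent']) for d in find_in(c,l)])
        except Exception as e: print(l,e)
try: print(hold_point_z)
except Exception as e: print(e)
E
```

```text
clock 0.0
joint_pos [-1.29462974e+00  3.14017949e-01  4.50007029e-02  1.30358666e+00
 -3.80293404e-05  1.43115005e+00]
qvel [-0.00163275  0.00055892  0.00103884 -0.00098369 -0.00052618  0.00127149]
tau [ 7.48157654e-04 -4.80631936e+01  2.98530257e+01  1.93238544e-02
 -2.03965892e-04  7.38172105e-06]
tcp_pos [ 0.23208153 -0.52554049  0.23040776]
orientation [-0.14531851 -0.69182209 -0.14659186  0.69193609]
wrist_force [-0.32603381  0.18229206 -0.1932201 ]
ft_torque [0.00623468 0.01170377 0.04388955]
finger_gap 0.08535883615499246
scene {'fx': 543.7101240335173, 'fy': 543.7101240335173, 'cx': 283.89156300392534, 'cy': 209.15477566477037, 'dist_coeffs': array([0.00248107, 0.        , 0.        , 0.        , 0.        ]), 'xyz': array([1.32315502, 0.53646058, 1.00626181]), 'rotation': array([-0.19069825,  0.44052259,  0.7984994 , -0.36328051])}
lantern [(0.77, [213.1, 151.8, 26.1, 55.8]), (0.65, [195.6, 191.5, 30.1, 51.9])]
dock [(0.94, [356.8, 204.2, 50.3, 38.0]), (0.6, [339.0, 253.8, 50.3, 43.3])]
handle [(0.8, [213.6, 156.8, 25.2, 50.2]), (0.72, [191.8, 191.0, 35.4, 47.5])]
pencil_cup [(0.67, [272.0, 196.9, 27.4, 62.3])]
top {'fx': 396.1270750499658, 'fy': 396.1270750499658, 'cx': 283.0821345204205, 'cy': 209.75324154072374, 'dist_coeffs': array([-0.056143,  0.      ,  0.      ,  0.      ,  0.      ]), 'xyz': array([ 0.41419796, -0.01435827,  1.18200971]), 'rotation': array([ 0.02496385, -0.69627269,  0.71731685, -0.00613833])}
lantern [(0.88, [363.2, 208.1, 31.8, 27.1]), (0.83, [344.7, 161.5, 34.7, 27.4])]
dock [(0.86, [197.2, 186.8, 40.4, 41.8]), (0.72, [211.0, 244.3, 38.3, 45.2]), (0.63, [274.7, 132.9, 31.6, 29.9])]
handle [(0.57, [360.4, 211.7, 29.7, 29.0])]
pencil_cup [(0.72, [276.6, 179.6, 21.0, 29.5])]
0.0187
```

```bash
python3 - <<'E'
import cv2
a=cv2.imread("pics/scene0.png");b=cv2.imread("pics/top0.png")
cv2.imwrite("pics/a.png",cv2.resize(a[130:320,170:430],None,fx=3,fy=3,interpolation=cv2.INTER_CUBIC))
cv2.imwrite("pics/b.png",cv2.resize(b[110:310,180:420],None,fx=3,fy=3,interpolation=cv2.INTER_CUBIC))
E
```

```text
(no output)
```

View pics/a.png

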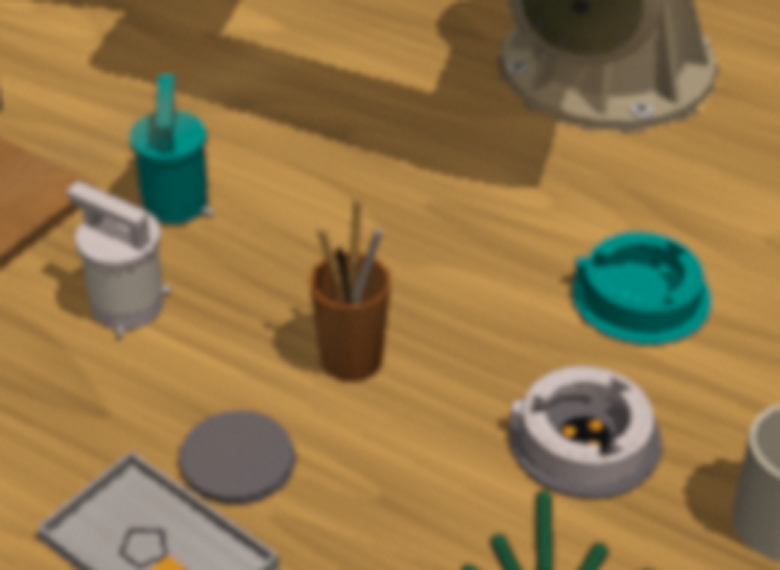

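View pics/b.png

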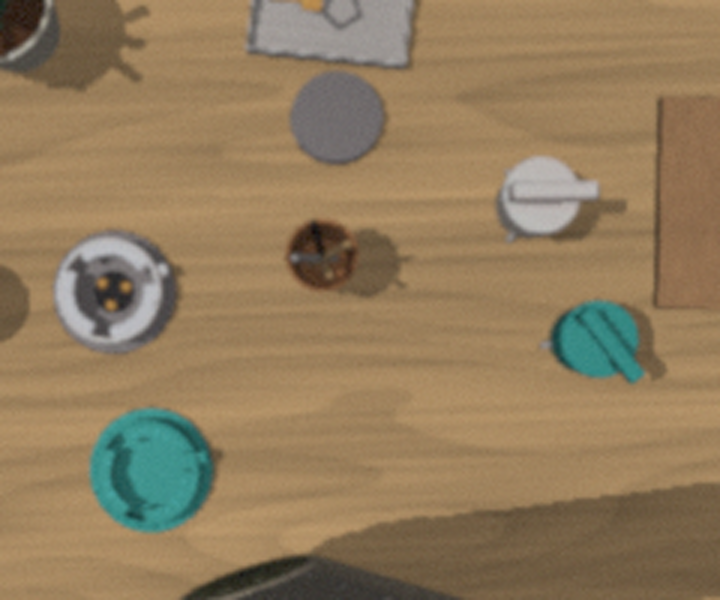

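View pics/top0.png

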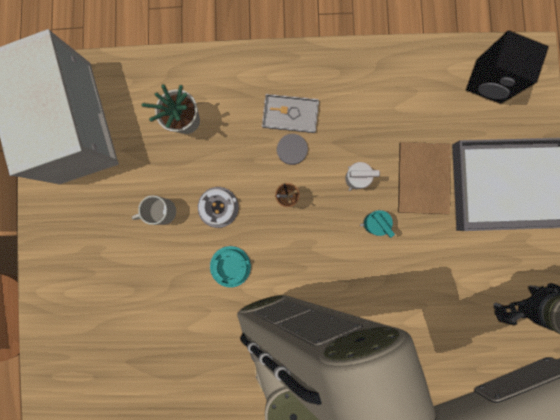

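View pics/scene0.png

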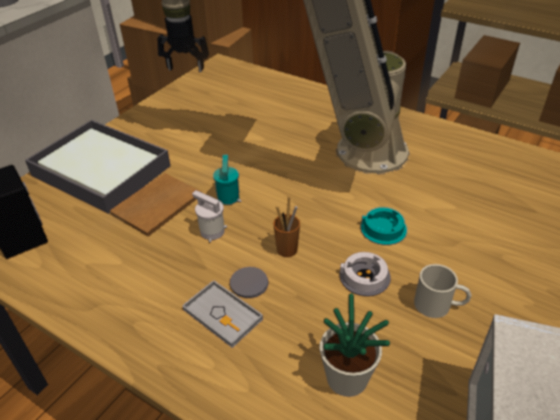

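```bash
cat > h.py <<'E'
from workcell import *
import numpy as np,cv2
from scipy.spatial.transform import Rotation as R
from scipy.optimize import minimize
def RT(c):
    m=camera_model(c); q=m['rotation']; return R.from_quat([q[1],q[2],q[3],q[0]]).as_matrix(),m['xyz'],m
def proj(c,P):
    r,t,m=RT(c); K=np.array([[m['fx'],0,m['cx']],[0,m['fy'],m['cy']],[0,0,1]])
    rv=cv2.Rodrigues(r.T)[0]
    return cv2.projectPoints(np.asarray(P,float).reshape(-1,1,3),rv,-r.T@t,K,m['dist_coeffs'])[0][:,0]
def ray(c,uv,z):
    r,t,m=RT(c); K=np.array([[m['fx'],0,m['cx']],[0,m['fy'],m['cy']],[0,0,1]])
    n=cv2.undistortPoints(np.array([[uv]],float),K,m['dist_coeffs'])[0,0]
    d=r@np.array([n[0],n[1],1]); return t+d*(z-t[2])/d[2]
def cyl(r,z0,z1,r1=None):
    a=np.linspace(0,2*np.pi,48,endpoint=False); o=[]
    for z,rr in((z0,r),(z1,r if r1 is None else r1)): o.append(np.c_[rr*np.cos(a),rr*np.sin(a),0*a+z])
    return np.vstack(o)
def box(x0,x1,y0,y1,z0,z1): return np.array([[x,y,z] for x in(x0,x1) for y in(y0,y1) for z in(z0,z1)])
def rotz(P,a):
    c,s=np.cos(a),np.sin(a); return P@np.array([[c,s,0],[-s,c,0],[0,0,1]])
pins=[rotz(box(.030,.042,-.0035,.0035,.0025,.0095),k*2*np.pi/3) for k in range(3)]
LAN=[cyl(.032,0,.024),cyl(.033,.024,.078),cyl(.036,.078,.088),box(-.032,.046,-.008,.008,.108,.122),box(-.031,-.021,-.005,.005,.088,.108),box(.021,.031,-.005,.005,.088,.108)]+pins
DOCK=[cyl(.062,0,.006),cyl(.052,0,.034)]
S=4
def render(c,parts,x,y,yaw,z=0):
    im=np.zeros((420*S,560*S),np.uint8)
    for p in parts:
        q=proj(c,rotz(p,yaw)+[x,y,z]); h=cv2.convexHull(((q+.5)*S).astype(np.float32))
        cv2.fillConvexPoly(im,np.round(h).astype(np.int32),255)
    return cv2.resize(im,(560,420),interpolation=cv2.INTER_AREA)/255.
E
cat > m.py <<'E'
from h import *
ims={}; M={}
for c in("scene","top"):
    ims[c]=read_camera(c)
    for l in("lantern","dock"):
        ds=silhouettes(c,l)
        for d in ds:
            m=d['mask']; px=ims[c][m].astype(float).mean(0); print(c,l,round(d['p'],2),d['extent'],px.round())
            if px[0]>px[1]-8 and (c,l) not in M: M[c,l]=m   # not turquoise
np.savez('masks.npz',**{f"{c}_{l}":m for (c,l),m in M.items()},scene=ims['scene'],top=ims['top'])
for l,parts,z,zt in(("lantern",LAN,0,.06),("dock",DOCK,0,.02)):
    m=M["top",l]; ys,xs=np.nonzero(m); p0=ray("top",(xs.mean(),ys.mean()),zt)
    best=None
    for y0 in (np.radians([-120,-90,-60]) if l=="lantern" else [0]):
        def f(p):
            return sum(np.abs(render(c,parts,p[0]/100,p[1]/100,p[2])-M[c,l]).sum() for c in("scene","top") if (c,l) in M)
        s=np.array([p0[0]*100,p0[1]*100,y0])
        r=minimize(f,s,method="Nelder-Mead",options=dict(initial_simplex=[s,s+[1,0,0],s+[0,1,0],s+[0,0,.3]],maxiter=120,xatol=.01,fatol=.5))
        print(l,r.x[:2]/100,np.degrees(r.x[2]),r.fun)
        for c in ("scene","top"):
          if (c,l) in M: print("  single",c,[ (M[c,l]>0).sum()])
E
python3 m.py
```

```text
scene lantern 0.88 [213.3, 152.4, 26.2, 54.8] [25. 95. 86.]
scene lantern 0.62 [193.7, 191.0, 32.6, 51.7] [141. 130. 123.]
scene dock 0.89 [358.6, 205.1, 46.3, 38.1] [ 10. 109. 100.]
top lantern 0.96 [362.5, 207.5, 34.4, 29.8] [ 62. 122. 114.]
top lantern 0.93 [344.5, 160.3, 37.7, 28.4] [168. 161. 156.]
top dock 0.59 [197.4, 187.1, 41.0, 41.6] [136. 132. 132.]
top dock 0.59 [398.3, 141.2, 50.8, 73.4] [140. 107.  77.]
top dock 0.57 [208.5, 246.1, 42.4, 39.6] [ 59. 131. 125.]
lantern [ 0.55581637 -0.20128512] -93.80293361418201 175.6156862745098
  single scene [np.int64(1034)]
  single top [np.int64(672)]
lantern [ 0.55575166 -0.20105311] -92.81875620723028 179.28627450980392
  single scene [np.int64(1034)]
  single top [np.int64(672)]Traceback (most recent call last):
  File "m.py", line 18, in <module>
    r=minimize(f,s,method="Nelder-Mead",options=dict(initial_simplex=[s,s+[1,0,0],s+[0,1,0],s+[0,0,.3]],maxiter=120,xatol=.01,fatol=.5))
    res = _minimize_neldermead(fun, x0, args, callback, bounds=bounds,
                               **options)
    fxr = func(xr)
    fx = function(np.copy(x), *(wrapper_args + args))
  File "m.py", line 16, in f
    return sum(np.abs(render(c,parts,p[0]/100,p[1]/100,p[2])-M[c,l]).sum() for c in("scene","top") if (c,l) in M)
  File "m.py", line 16, in <genexpr>
    return sum(np.abs(render(c,parts,p[0]/100,p[1]/100,p[2])-M[c,l]).sum() for c in("scene","top") if (c,l) in M)
                      ~~~~~~^^^^^^^^^^^^^^^^^^^^^^^^^^^^^^^^
  File "h.py", line 29, in render
    q=proj(c,rotz(p,yaw)+[x,y,z]); h=cv2.convexHull(((q+.5)*S).astype(np.float32))
  File "h.py", line 8, in proj
    r,t,m=RT(c); K=np.array([[m['fx'],0,m['cx']],[0,m['fy'],m['cy']],[0,0,1]])
          ~~^^^
  File "h.py", line 6, in RT
    m=camera_model(c); q=m['rotation']; return R.from_quat([q[1],q[2],q[3],q[0]]).as_matrix(),m['xyz'],m
ValueError: time passes only in moves, steps and waits
```

```bash
cat > cam.py <<'E'
from workcell import camera_model
import pickle
pickle.dump({c:camera_model(c) for c in("scene","top")},open("cams.pkl","wb"))
E
python3 cam.py
sed -i 's/^def RT(c):/import pickle\nCM=pickle.load(open("cams.pkl","rb"))\ndef RT(c):/; s/m=camera_model(c);/m=CM[c];/' h.py
cat > m2.py <<'E'
from h import *
Z=np.load('masks.npz'); out={}
def hull(c,parts,x,y,yaw,z=0):
    return [cv2.convexHull(proj(c,rotz(p,yaw)+[x,y,z]).astype(np.float32)) for p in parts]
# colour masks
def cm(c,box):
    im=Z[c]; hsv=cv2.cvtColor(im,cv2.COLOR_RGB2HSV); x,y,w,h=box; m=np.zeros((420,560),bool)
    m[y:y+h,x:x+w]=(hsv[y:y+h,x:x+w,1]<75); 
    n,lab,st,_=cv2.connectedComponentsWithStats(m.astype(np.uint8)); k=1+st[1:,4].argmax(); mm=(lab==k).astype(np.uint8)
    cs,_=cv2.findContours(mm,cv2.RETR_EXTERNAL,cv2.CHAIN_APPROX_NONE); cv2.drawContours(mm,cs,-1,1,-1); return mm.astype(bool)
B={("scene","lantern"):(188,186,42,60),("top","lantern"):(340,155,46,38),("scene","dock"):(334,248,62,52),("top","dock"):(192,182,50,50)}
for l,parts in(("lantern",LAN),("dock",DOCK)):
    Ms={c:cm(c,B[c,l]) for c in("scene","top")}
    print(l,{c:m.sum() for c,m in Ms.items()})
    s0=np.array([55.58,-20.13,-1.6]) if l=="lantern" else np.array([*(ray("top",(217,207),.03)[:2]*100),0])
    for cs in(("scene",),("top",),("scene","top")):
        f=lambda p:sum(np.abs(render(c,parts,p[0]/100,p[1]/100,p[2] if l=="lantern" else 0)-Ms[c]).sum() for c in cs)
        r=minimize(f,s0,method="Nelder-Mead",options=dict(initial_simplex=[s0,s0+[1,0,0],s0+[0,1,0],s0+[0,0,.3]],maxiter=120,xatol=.01,fatol=.5))
        print(l,cs,(r.x[:2]/100).round(4),np.degrees(r.x[2]).round(1),round(r.fun))
    out[l]=r.x
d=out["dock"]/100
# polar unwrap of dock top at z=.034 from both cameras
th=np.radians(np.arange(0,360,2))
for c in("scene","top"):
    g=cv2.cvtColor(Z[c],cv2.COLOR_RGB2GRAY).astype(np.float32); row=0
    rs=(.036,.038,.040) 
    for rr in rs:
        q=proj(c,np.c_[d[0]+rr*np.cos(th),d[1]+rr*np.sin(th),0*th+.034]).astype(np.float32); row=row+cv2.remap(g,q[:,0].copy(),q[:,1].copy(),cv2.INTER_LINEAR)[:,0]/3
    q=0
    # fold by gap template
    best=[(np.mean([row[np.abs((np.degrees(th)-a-k*120+180)%360-180)<14].mean() for k in range(3)]),a) for a in range(-60,60,1)]
    print(c,"gap phase mod120:",sorted(best)[:3], row[::3].round().astype(int))
np.save("fit.npy",np.array([out["lantern"],out["dock"]]))
for c in("scene","top"):
    im=cv2.resize(Z[c][:,:,::-1],None,fx=4,fy=4,interpolation=cv2.INTER_CUBIC)
    for l,parts in(("lantern",LAN),("dock",[cyl(.052,0,.034),cyl(.0345,.034,.034)])):
        p=out[l]
        for h in hull(c,parts,p[0]/100,p[1]/100,p[2]): cv2.polylines(im,[np.round((h+.5)*4).astype(np.int32)],True,(0,0,255),1)
    if c=="scene": im=np.hstack([im[720:1020,720:1000],im[960:1260,1280:1640]])
    else: im=np.hstack([im[580:820,1320:1580],im[700:940,740:1020]])
    cv2.imwrite(f"pics/fit_{c}.png",im)
E
python3 m2.py
```

```text
lantern {'scene': np.int64(1084), 'top': np.int64(683)}
lantern ('scene',) [ 0.5504 -0.2052] -88.1 109
lantern ('top',) [ 0.5547 -0.2022] -91.7 37
lantern ('scene', 'top') [ 0.5538 -0.2023] -90.2 167
dock {'scene': np.int64(1725), 'top': np.int64(1336)}
dock ('scene',) [0.4789 0.2101] 18.9 98
dock ('top',) [0.4815 0.2128] -2.5 36
dock ('scene', 'top') [0.4811 0.212 ] -2.9 156
scene gap phase mod120: [(np.float32(100.60034), 50), (np.float32(101.07835), 48), (np.float32(102.44814), 52)] [177 176 176 175 176 184 160  74  42  70 118 164 179 177 179 182 181 181
 181 181 181 181 181 180 179 173 147 105  91 105 148 176 180 179 179 181
 181 182 185 186 184 186 185 186 186 179 150 111  88  87 124 170 187 188
 188 187 185 183 180 178]
top gap phase mod120: [(np.float32(106.062256), 50), (np.float32(106.17273), 48), (np.float32(108.442085), 52)] [176 179 177 175 175 175 146  91  74  78 126 167 176 176 176 172 174 178
 175 174 173 174 174 175 176 174 140  88  72  80 124 173 183 181 180 182
 183 181 183 182 180 180 183 181 182 179 160 127 117 117 141 174 180 178
 181 180 177 176 176 175]
```

View pics/fit_scene.png

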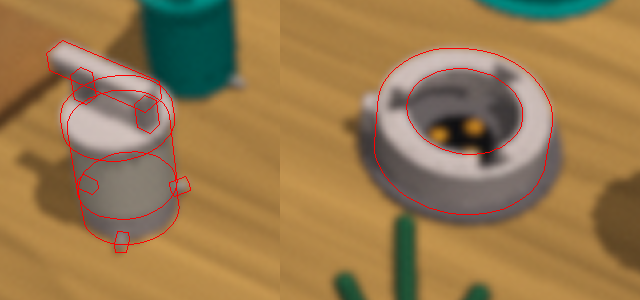

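View pics/fit_top.png

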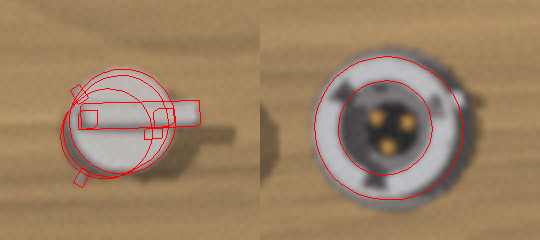

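```bash
cat > st.py <<'E'
from h import *
def show():
    s=get_state(); q=s['orientation']; A=R.from_quat([q[1],q[2],q[3],q[0]]).as_matrix()
    print("t",round(s['clock'],2),"tcp",s['tcp_pos'].round(4),"gap",round(s['finger_gap']*1e3,1),"F",s['wrist_force'].round(1),"T",s['ft_torque'].round(3),"j",s['joint_pos'].round(3))
    print(" tool y azim %.2f  z azim %.2f  x"%(np.degrees(np.arctan2(A[1,1],A[0,1])),np.degrees(np.arctan2(A[1,2],A[0,2]))),A[:,0].round(4))
    return s,A
def to(p):
    s,A=show(); d=A.T@(np.array(p)-s['tcp_pos']); print(" shift cm",(d*100).round(2))
if __name__=="__main__":
    import sys; a=[float(v) for v in sys.argv[1:]]
    to(a) if len(a)==3 else show()
E
python3 st.py .5545 -.2025 .23
```

```text
t 0.8 tcp [ 0.2323 -0.5261  0.2314] gap 85.4 F [ 0.4  0.  -0.8] T [-0.002 -0.011 -0.078] j [-1.295  0.313  0.046  1.304 -0.     1.431]
 tool y azim -66.18  z azim -156.18  x [ 0.e+00 -2.e-04 -1.e+00]
 shift cm [  0.13 -16.58 -42.55]
```

Request:
step_arm --targets '[[[-8.5,0,0],[0,0,0],6],[[-8.5,0,0],[0,0,0],6],[[-8.5,0,0],[0,0,0],6],[[-8.5,0,0],[0,0,0],6],[[-8.5,0,0],[0,0,0],6],[[-8.5,0,0],[0,0,0],6],[[-8.5,0,0],[0,0,0],6],[[-8.5,0,0],[0,0,0],6],[[-8.5,0,0],[0,0,0],6],[[-8.5,0,0],[0,0,0],6]]'

```text
clock: 1.8
tcp_pos: [0.2323, -0.5261, 0.2313]
orientation: [0.576, 0.41, 0.576, -0.41]
wrist_force: [-0.3, -0.3, -0.4]
finger_gap: 0.0601
```

Request:
step_arm --targets '[[[-8.5,0,0],[0,0,0],6],[[-8.5,0,0],[0,0,0],6],[[-8.5,0,0],[0,0,0],6],[[-8.5,0,0],[0,0,0],6],[[-8.5,0,0],[0,0,0],6],[[-8.5,0,0],[0,0,0],6],[[-8.5,0,0],[0,0,0],6],[[-8.5,0,0],[0,0,0],6],[[-8.5,0,0],[0,0,0],6],[[-8.5,0,0],[0,0,0],6]]'

```text
clock: 2.8
tcp_pos: [0.2323, -0.5261, 0.2313]
orientation: [0.702, -0.087, 0.702, 0.087]
wrist_force: [-1.0, 0.1, 0.6]
finger_gap: 0.0596
```

```bash
python3 st.py .5545 -.2025 .23
```

```text
t 2.8 tcp [ 0.2323 -0.5261  0.2313] gap 59.6 F [-1.   0.1  0.6] T [-0.045  0.022  0.012] j [-1.295  0.313  0.046  1.304  0.    -1.542]
 tool y azim 104.17  z azim 14.17  x [ 0.e+00 -1.e-04 -1.e+00]
 shift cm [ 0.13 23.48 39.16]
```

Request:
step_arm --targets '[[[0,0,0],[0,2.6,4.35],6],[[0,0,0],[0,2.6,4.35],6],[[0,0,0],[0,2.6,4.35],6],[[0,0,0],[0,2.6,4.35],6],[[0,0,0],[0,2.6,4.35],6],[[0,0,0],[0,2.6,4.35],6],[[0,0,0],[0,2.6,4.35],6],[[0,0,0],[0,2.6,4.35],6],[[0,0,0],[0,2.6,4.35],6],[[-8.5,0,0],[0,0,0],6]]'

```text
clock: 3.8
tcp_pos: [0.5557, -0.2049, 0.231]
orientation: [0.694, -0.14, 0.693, 0.14]
wrist_force: [0.4, -0.8, 0.0]
finger_gap: 0.0604
```

Request:
step_arm --targets '[[[-8.3,0,0],[0.5,0,0],6],[[-8.3,0,0],[0.5,0,0],6],[[-8.3,0,0],[0.5,0,0],6],[[-8.3,0,0],[0.5,0,0],6],[[-8.3,0,0],[0.5,0,0],6],[[-8.3,0,0],[0.5,0,0],6],[[-8.3,0,0],[0.5,0,0],6],[[-8.2,0,0],[0.5,0,0],6],[[0,0,0],[0,0,0],6],[[0,0,0],[0,0,0],6]]'

```text
clock: 4.8
tcp_pos: [0.5522, -0.2096, 0.1914]
orientation: [0.507, -0.493, 0.507, 0.493]
wrist_force: [-0.2, -0.5, 0.2]
finger_gap: 0.0596
```

```bash
python3 st.py .5545 -.2025 .0965
```

```text
t 4.8 tcp [ 0.5522 -0.2096  0.1914] gap 59.6 F [-0.2 -0.5  0.2] T [ 0.05  -0.006 -0.038] j [-0.499  0.357  0.01   1.224 -0.    -2.042]
 tool y azim 178.43  z azim 88.43  x [-1.e-04 -0.e+00 -1.e+00]
 shift cm [ 9.49 -0.22  0.71]
```

Request:
step_arm --targets '[[[0,0,0],[0,-0.1,0.35],6],[[0,0,0],[0,-0.12,0.36],6],[[0,0,0],[1.5,0,0],6],[[0,0,0],[2,0,0],6],[[0,0,0],[2,0,0],6],[[0,0,0],[2,0,0],6],[[0,0,0],[1.5,0,0],6],[[0,0,0],[0.5,0,0],6],[[0,0,0],[0,0,0],6],[[0,0,0],[0,0,0],6]]'

```text
clock: 5.8
tcp_pos: [0.5551, -0.2027, 0.0972]
orientation: [0.506, -0.494, 0.506, 0.493]
wrist_force: [0.2, 0.4, -0.3]
finger_gap: 0.0599
```

```bash
cat > snap.py <<'E'
import sys,cv2
from st import *
n,cx,cy,c=sys.argv[1],int(sys.argv[2]),int(sys.argv[3]),sys.argv[4]
im=read_camera(c)[:,:,::-1]
cv2.imwrite(f"pics/{n}.png",cv2.resize(im[max(0,cy-60):cy+60,max(0,cx-80):cx+80],None,fx=5,fy=5,interpolation=cv2.INTER_CUBIC)); cv2.imwrite(f"pics/{n}_raw.png",im)
show()
E
python3 snap.py g1 210 205 scene
```

```text
t 5.85 tcp [ 0.5553 -0.2028  0.0974] gap 60.1 F [ 0.2  0.2 -0.2] T [ 0.001 -0.005 -0.053] j [-0.486  0.413 -0.146  1.01  -0.    -2.033]
 tool y azim 178.61  z azim 88.61  x [ 1.6e-03 -9.0e-04 -1.0e+00]
```

View pics/g1.png

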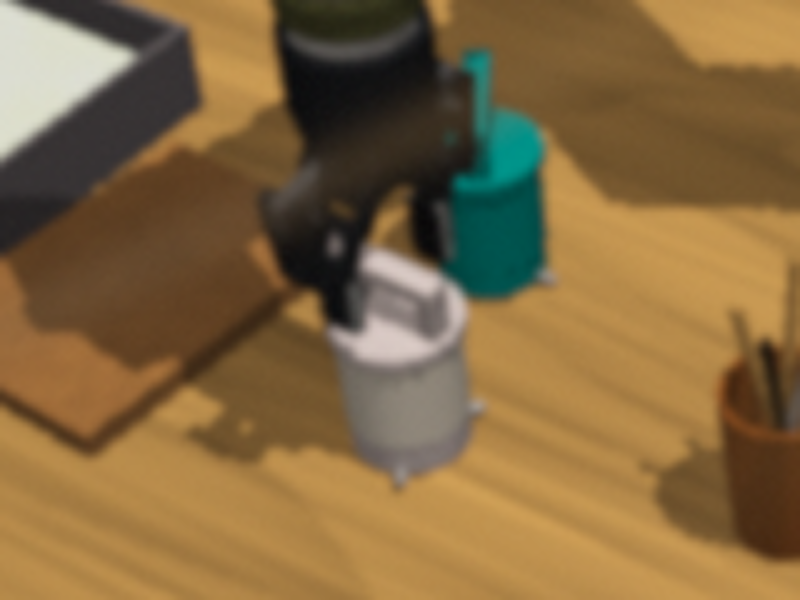

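Request:
step_arm --targets '[[[0,0,0],[0,0,0],3],[[0,0,0],[0,0,0],2],[[0,0,0],[0,0,0],1.4],[[0,0,0],[0,0,0],1],[[0,0,0],[0,0,0],0.8],[[0,0,0],[0,0,0],0.5],[[0,0,0],[0,0,0],0.5],[[0,0,0],[0,0,0],0.5],[[0,0,0],[0,0,0],0.5],[[0,0,0],[0,0,0],0.5]]' --force 55

```text
clock: 6.85
tcp_pos: [0.5551, -0.2028, 0.0969]
orientation: [0.506, -0.494, 0.506, 0.493]
wrist_force: [0.7, -0.4, 5.6]
finger_gap: 0.015
```

```bash
python3 snap.py g2 210 205 scene
```

```text
t 6.9 tcp [ 0.5551 -0.2029  0.0969] gap 14.9 F [ 1.3 -0.1  5.5] T [-0.022 -0.215 -0.004] j [-0.486  0.414 -0.146  1.009 -0.    -2.033]
 tool y azim 178.62  z azim 88.62  x [ 1.4e-03 -8.0e-04 -1.0e+00]
```

View pics/g2.png

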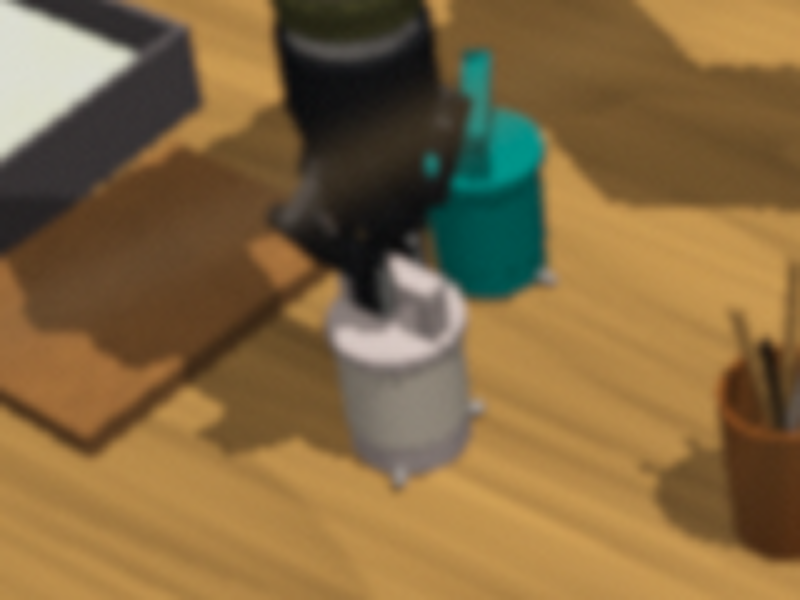

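Request:
step_arm --targets '[[[0,0,0],[-1,0,0],0.5],[[0,0,0],[-1.5,0,0],0.5],[[0,0,0],[-2.5,0,0],0.5],[[0,0,0],[-3,0,0],0.5],[[0,0,0],[-3,0,0],0.5],[[0,0,0],[-3,0,0],0.5],[[0,0,0],[-2.5,0,0],0.5],[[0,0,0],[-1.5,0,0],0.5],[[0,0,0],[-1,0,0],0.5],[[0,0,0],[0,0,0],0.5]]'

```text
clock: 7.9
tcp_pos: [0.5544, -0.2025, 0.2867]
orientation: [0.506, -0.494, 0.506, 0.494]
wrist_force: [0.2, 0.1, -5.0]
finger_gap: 0.0149
```

```bash
python3 st.py .4813 .2125 .29
```

```text
t 7.9 tcp [ 0.5544 -0.2025  0.2867] gap 14.9 F [ 0.2  0.1 -5. ] T [-0.014  0.043 -0.029] j [-0.486  0.337  0.214  1.448 -0.    -2.033]
 tool y azim 178.62  z azim 88.62  x [-2.e-04 -1.e-04 -1.e+00]
 shift cm [-0.33  8.31 41.31]
```

Request:
step_arm --targets '[[[0,0,0],[0,0.2,1],0.5],[[0,0,0],[0,0.4,2],0.5],[[0,0,0],[0,0.6,3],0.5],[[0,0,0],[0,0.8,4],0.5],[[0,0,0],[0,0.8,4],0.5],[[0,0,0],[0,0.8,4],0.5],[[0,0,0],[0,0.8,4],0.5],[[0,0,0],[0,0.8,4],0.5],[[0,0,0],[0,0.8,4],0.5],[[0,0,0],[0,0.8,4],0.5]]'

```text
clock: 8.9
tcp_pos: [0.4922, 0.1418, 0.2854]
orientation: [0.505, -0.494, 0.506, 0.495]
wrist_force: [0.2, -0.3, -5.0]
finger_gap: 0.0151
```

Request:
step_arm --targets '[[[0,0,0],[0,0.7,3],0.5],[[0,0,0],[0,0.5,2],0.5],[[0,0,0],[0,0.5,1.5],0.5],[[0,0,0],[0,0.4,0.8],0.5],[[-3,0,0],[0,0,0],0.5],[[-6,0,0],[0,0,0],0.5],[[-6,0,0],[0,0,0],0.5],[[-4,0,0],[0,0,0],0.5],[[-1.9,0,0],[0,0,0],0.5],[[0,0,0],[0,0,0],0.5]]'

```text
clock: 9.9
tcp_pos: [0.4744, 0.2125, 0.2857]
orientation: [0.408, -0.577, 0.408, 0.578]
wrist_force: [-0.3, 0.8, -5.9]
finger_gap: 0.0144
```

```bash
python3 snap.py d1 360 210 scene;python3 snap.py d1t 217 190 top; python3 st.py .4813 .2125 .16
```

```text
t 9.95 tcp [0.4745 0.2125 0.2858] gap 15.0 F [-0.4 -0.  -4.6] T [ 0.011 -0.002  0.049] j [ 0.267  0.197  0.025  1.4   -0.    -1.644]
 tool y azim -160.52  z azim 109.48  x [-1.2e-03 -4.0e-04 -1.0e+00]
t 10.0 tcp [0.4747 0.2125 0.2859] gap 15.2 F [-0.3 -0.7 -5.2] T [ 0.013 -0.025 -0.02 ] j [ 0.267  0.197  0.025  1.4   -0.    -1.644]
 tool y azim -160.52  z azim 109.48  x [-9.e-04 -3.e-04 -1.e+00]
t 10.0 tcp [0.4747 0.2125 0.2859] gap 15.2 F [-0.3 -0.7 -5.2] T [ 0.013 -0.025 -0.02 ] j [ 0.267  0.197  0.025  1.4   -0.    -1.644]
 tool y azim -160.52  z azim 109.48  x [-9.e-04 -3.e-04 -1.e+00]
 shift cm [12.59 -0.63 -0.22]
```

View pics/d1.png

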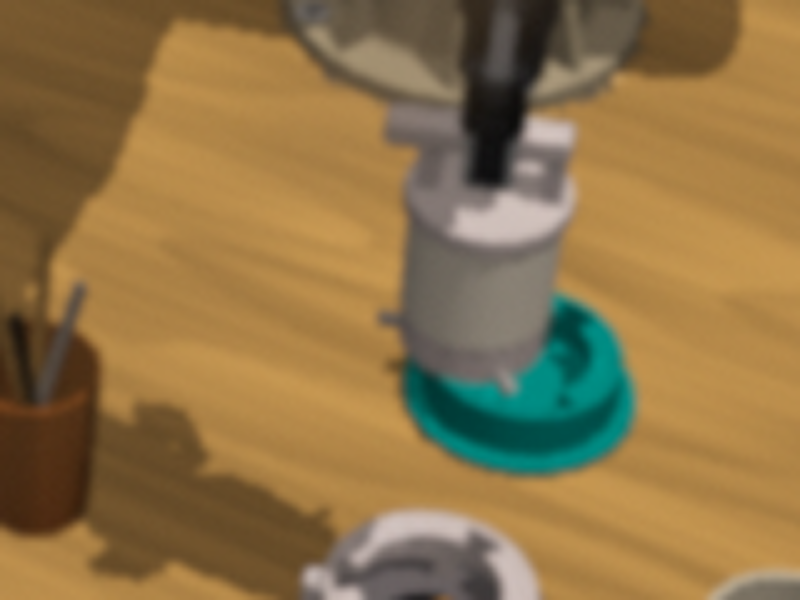

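View pics/d1t.png

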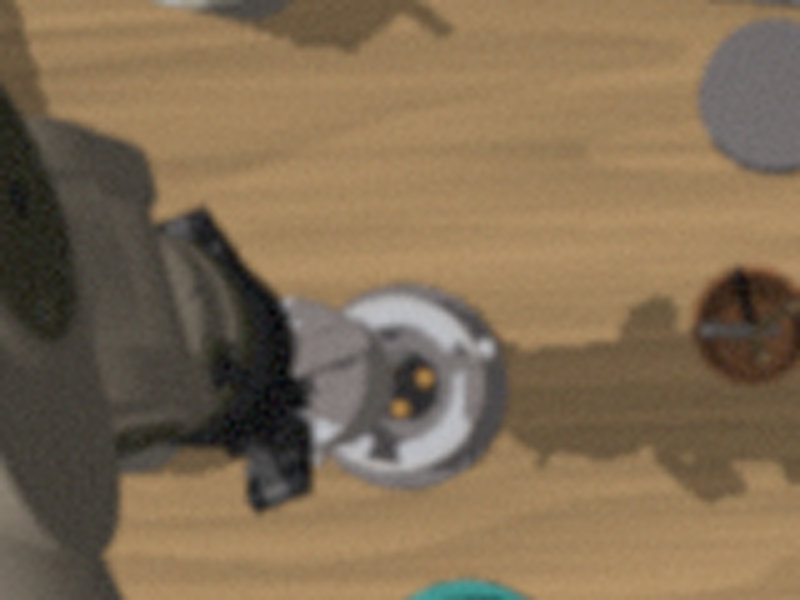

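Request:
step_arm --targets '[[[0,0,0],[1,-0.31,-0.11],0.5],[[0,0,0],[2,-0.32,-0.11],0.5],[[0,0,0],[2.5,0,0],0.5],[[0,0,0],[2.5,0,0],0.5],[[0,0,0],[2.5,0,0],0.5],[[0,0,0],[2,0,0],0.5],[[0,0,0],[1.2,0,0],0.5],[[0,0,0],[0.7,0,0],0.5],[[0,0,0],[0,0,0],0.5],[[0,0,0],[0,0,0],0.5]]'

```text
clock: 11.0
tcp_pos: [0.4827, 0.2127, 0.143]
orientation: [-0.408, 0.578, -0.408, -0.577]
wrist_force: [0.6, 0.7, -5.5]
finger_gap: 0.0152
```

```bash
python3 snap.py d2 360 235 scene; python3 snap.py d2t 217 207 top; python3 st.py .4813 .2125 .16
```

```text
t 11.05 tcp [0.483  0.2127 0.1433] gap 15.1 F [ 0.2  0.4 -5.3] T [-0.02  -0.034 -0.013] j [ 0.263  0.265 -0.241  1.063 -0.    -1.649]
 tool y azim -160.48  z azim 109.52  x [ 1.9e-03  4.0e-04 -1.0e+00]
t 11.1 tcp [0.483  0.2127 0.1434] gap 15.2 F [-0.8  0.3 -4.5] T [-0.011 -0.037  0.01 ] j [ 0.263  0.264 -0.241  1.063 -0.    -1.649]
 tool y azim -160.48  z azim 109.52  x [ 2.2e-03  5.0e-04 -1.0e+00]
t 11.1 tcp [0.483  0.2127 0.1434] gap 15.2 F [-0.8  0.3 -4.5] T [-0.011 -0.037  0.01 ] j [ 0.263  0.264 -0.241  1.063 -0.    -1.649]
 tool y azim -160.48  z azim 109.52  x [ 2.2e-03  5.0e-04 -1.0e+00]
 shift cm [-1.66  0.17  0.03]
```

View pics/d2.png

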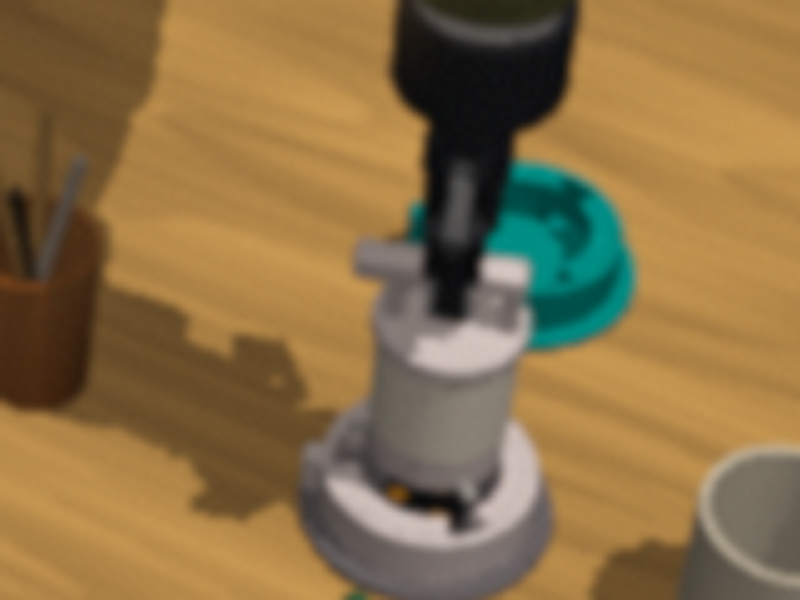

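View pics/d2t.png

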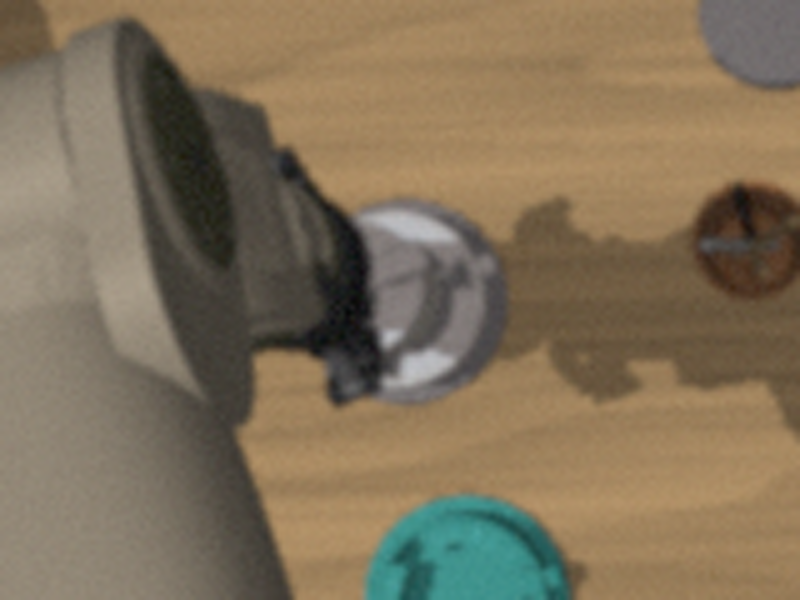

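```bash
cat > ov.py <<'E'
from h import *
import sys
n=sys.argv[1]; c=sys.argv[2]; x,y,z,yaw,dx,dy=[float(v) for v in sys.argv[3:9]]; u,v=int(sys.argv[9]),int(sys.argv[10])
im=cv2.resize(cv2.imread(f"pics/{n}_raw.png"),None,fx=6,fy=6,interpolation=cv2.INTER_CUBIC)
def dr(parts,x,y,z,yaw,col):
    for p in parts:
        h=cv2.convexHull(proj(c,rotz(p,yaw)+[x,y,z]).astype(np.float32)); cv2.polylines(im,[np.round((h+.5)*6).astype(np.int32)],True,col,1)
dr(LAN,x,y,z,np.radians(yaw),(0,0,255))
dr([cyl(.052,0.0339,.034),cyl(.0345,.0339,.034),cyl(.062,0,.0001)],dx,dy,0,0,(255,0,0))
gap=[rotz(box(.0345,.043,-.0088,.0088,.0339,.034),np.radians(-70.5)+k*2*np.pi/3) for k in range(3)]
dr(gap,dx,dy,0,0,(255,255,0))
cv2.imwrite(f"pics/{n}_ov.png",im[max(0,v*6-300):v*6+300,max(0,u*6-300):u*6+300])
E
python3 ov.py d2 scene .483 .2127 .0465 -70.5 .4789 .2101 365 245
```

```text
(no output)
```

View pics/d2_ov.png

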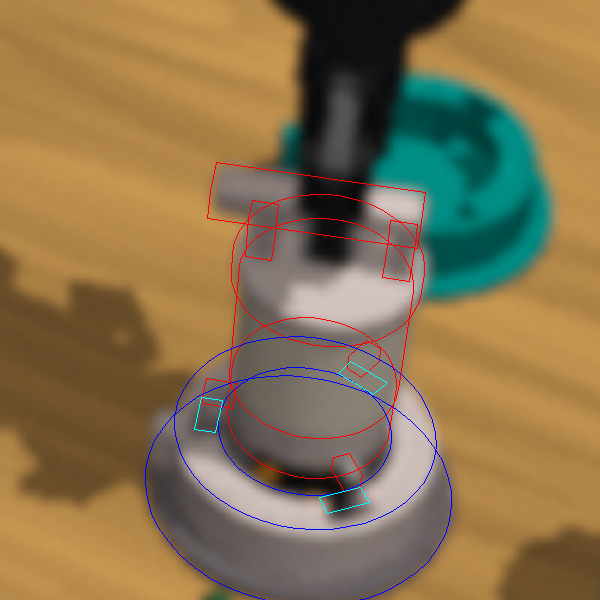

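```bash
cat > gf.py <<'E'
from h import *
import sys
def fit(n,c,parts,p0,z,yaw,excl):
    g=cv2.cvtColor(cv2.imread(n),cv2.COLOR_BGR2GRAY).astype(np.float32)
    g=cv2.GaussianBlur(g,(0,0),.8); G=np.hypot(cv2.Sobel(g,cv2.CV_32F,1,0),cv2.Sobel(g,cv2.CV_32F,0,1))
    best=[]
    for dx in np.arange(-8,8.1,.5):
        for dy in np.arange(-8,8.1,.5):
            v=[]
            for p in parts:
                h=cv2.convexHull(proj(c,rotz(p,yaw)+[p0[0]+dx/1e3,p0[1]+dy/1e3,z]).astype(np.float32))[:,0]
                h=np.vstack([h,h[:1]]); pts=np.vstack([a+(b-a)*np.linspace(0,1,max(2,int(np.hypot(*(b-a))*2)))[:,None] for a,b in zip(h[:-1],h[1:])]).astype(np.float32)
                k=[not excl(q) for q in pts]; pts=pts[k]
                v.append(cv2.remap(G,pts[:,0].copy(),pts[:,1].copy(),cv2.INTER_LINEAR)[:,0])
            best.append((np.concatenate(v).mean(),dx,dy))
    best.sort(reverse=True); print(n,[(round(float(a),1),b,d) for a,b,d in best[:4]])
no=lambda q:False
# dock, both initial images
fit("pics/scene0.png","scene",[cyl(.052,.0339,.034),cyl(.062,0,.0001)],(.4813,.2125),0,0,no)
fit("pics/top0.png","top",[cyl(.052,.0339,.034),cyl(.062,0,.0001)],(.4813,.2125),0,0,no)
fit("pics/scene0.png","scene",[cyl(.036,.078,.088),box(-.032,.046,-.008,.008,.108,.122)],(.5545,-.2025),0,np.radians(-91),no)
fit("pics/top0.png","top",[cyl(.036,.078,.088),box(-.032,.046,-.008,.008,.108,.122)],(.5545,-.2025),0,np.radians(-91),no)
ex=lambda q: (362<q[0]<383 and q[1]<240)
fit("pics/d2_raw.png","scene",[cyl(.036,.078,.088),box(-.032,.046,-.008,.008,.108,.122)],(.483,.2127),.0465,np.radians(-70.5),ex)
E
python3 gf.py
```

```text
pics/scene0.png [(125.8, np.float64(1.0), np.float64(0.0)), (125.5, np.float64(1.5), np.float64(0.0)), (125.4, np.float64(1.0), np.float64(-0.5)), (125.4, np.float64(0.5), np.float64(0.0))]
pics/top0.png [(119.4, np.float64(0.0), np.float64(-2.0)), (119.4, np.float64(-0.5), np.float64(-2.0)), (119.2, np.float64(-0.5), np.float64(-1.5)), (119.1, np.float64(0.0), np.float64(-1.5))]
pics/scene0.png [(131.7, np.float64(-8.0), np.float64(-5.0)), (131.7, np.float64(-8.0), np.float64(-5.5)), (131.4, np.float64(-8.0), np.float64(-4.5)), (131.1, np.float64(-8.0), np.float64(-6.0))]
pics/top0.png [(106.3, np.float64(1.5), np.float64(-0.5)), (106.1, np.float64(1.5), np.float64(0.0)), (105.9, np.float64(2.0), np.float64(-0.5)), (105.8, np.float64(2.0), np.float64(0.0))]
pics/d2_raw.png [(106.7, np.float64(-8.0), np.float64(-2.0)), (106.5, np.float64(-8.0), np.float64(-2.5)), (105.9, np.float64(-8.0), np.float64(-1.5)), (105.8, np.float64(-8.0), np.float64(-3.0))]
```

Request:
step_arm --targets '[[[0,0,0],[0,0.08,-0.04],0.5],[[0,0,0],[0.3,0.07,-0.03],0.5],[[0,0,0],[0.3,0,0],0.5],[[0,0,0],[0.3,0,0],0.5],[[0,0,0],[0.1,0,0],0.5],[[0,0,0],[0.1,0,0],0.5],[[0,0,0],[0.1,0,0],0.5],[[0,0,0],[0.1,0,0],0.5],[[0,0,0],[0.1,0,0],0.5],[[0,0,0],[0.1,0,0],0.5]]'

```text
clock: 12.1
tcp_pos: [0.481, 0.2114, 0.1272]
orientation: [-0.408, 0.578, -0.408, -0.577]
wrist_force: [-0.2, -0.2, -5.8]
finger_gap: 0.0149
```

```bash
python3 st.py .4818 .2115 .128
```

```text
t 12.1 tcp [0.481  0.2114 0.1272] gap 14.9 F [-0.2 -0.2 -5.8] T [ 0.043 -0.009  0.019] j [ 0.261  0.274 -0.271  1.026 -0.    -1.65 ]
 tool y azim -160.48  z azim 109.52  x [ 2.e-04 -1.e-04 -1.e+00]
 shift cm [-0.08 -0.08 -0.01]
```

Request:
step_arm --targets '[[[0,0,0],[0.1,0,0],0.5],[[0,0,0],[0.1,0,0],0.5],[[0,0,0],[0.1,0,0],0.5],[[0,0,0],[0.1,0,0],0.5],[[0,0,0],[0,0,0],0.5],[[0,0,0],[0,0,0],0.5],[[0,0,0],[0,0,0],0.5],[[0,0,0],[0,0,0],0.5],[[0,0,0],[0,0,0],0.5],[[0,0,0],[0,0,0],0.5]]'

```text
clock: 13.1
tcp_pos: [0.481, 0.2114, 0.1233]
orientation: [-0.408, 0.578, -0.408, -0.578]
wrist_force: [-1.1, -0.4, -5.2]
finger_gap: 0.0148
```

```bash
python3 st.py .4818 .2115 .11
```

```text
t 13.1 tcp [0.481  0.2114 0.1233] gap 14.8 F [-1.1 -0.4 -5.2] T [ 0.021  0.02  -0.025] j [ 0.261  0.277 -0.277  1.017 -0.    -1.65 ]
 tool y azim -160.48  z azim 109.52  x [ 1.e-04 -0.e+00 -1.e+00]
 shift cm [ 1.33 -0.08 -0.01]
```

Request:
step_arm --targets '[[[0,0,0],[0.1,0,0],0.5],[[0,0,0],[0.1,0,0],0.5],[[0,0,0],[0.1,0,0],0.5],[[0,0,0],[0.1,0,0],0.5],[[0,0,0],[0.1,0,0],0.5],[[0,0,0],[0.1,0,0],0.5],[[0,0,0],[0.1,0,0],0.5],[[0,0,0],[0.1,0,0],0.5],[[0,0,0],[0.1,0,0],0.5],[[0,0,0],[0,0,0],0.5]]'

```text
clock: 14.1
tcp_pos: [0.4809, 0.2113, 0.1141]
orientation: [0.408, -0.577, 0.408, 0.578]
wrist_force: [-0.1, -0.2, -5.6]
finger_gap: 0.0153
```

```bash
python3 st.py .4818 .2115 .11
```

```text
t 14.1 tcp [0.4809 0.2113 0.1141] gap 15.3 F [-0.1 -0.2 -5.6] T [ 0.001  0.021 -0.005] j [ 0.261  0.284 -0.291  0.996 -0.    -1.65 ]
 tool y azim -160.48  z azim 109.52  x [-3.e-04 -2.e-04 -1.e+00]
 shift cm [ 0.41 -0.09 -0.01]
```

Request:
step_arm --targets '[[[0,0,0],[0.05,0,0],0.5],[[0,0,0],[0.05,0,0],0.5],[[0,0,0],[0.05,0,0],0.5],[[0,0,0],[0.05,0,0],0.5],[[0,0,0],[0.05,0,0],0.5],[[0,0,0],[0.05,0,0],0.5],[[0,0,0],[0,0,0],0.5],[[0,0,0],[0,0,0],0.5],[[0,0,0],[0,0,0],0.5],[[0,0,0],[0,0,0],0.5]]'

```text
clock: 15.1
tcp_pos: [0.481, 0.2114, 0.1113]
orientation: [-0.408, 0.578, -0.408, -0.578]
wrist_force: [0.1, 0.9, -4.5]
finger_gap: 0.015
```

```bash
python3 st.py .4818 .2115 .11
```

```text
t 15.1 tcp [0.481  0.2114 0.1113] gap 15.0 F [ 0.1  0.9 -4.5] T [ 0.011  0.016 -0.026] j [ 0.261  0.287 -0.295  0.989 -0.    -1.65 ]
 tool y azim -160.48  z azim 109.52  x [ 1.e-04 -1.e-04 -1.e+00]
 shift cm [ 0.13 -0.08 -0.01]
```

Still hanging free; next small step down.

Request:
step_arm --targets '[[[0,0,0],[0.04,0,0],0.5],[[0,0,0],[0.04,0,0],0.5],[[0,0,0],[0.04,0,0],0.5],[[0,0,0],[0.04,0,0],0.5],[[0,0,0],[0,0,0],0.5],[[0,0,0],[0,0,0],0.5],[[0,0,0],[0,0,0],0.5],[[0,0,0],[0,0,0],0.5],[[0,0,0],[0,0,0],0.5],[[0,0,0],[0,0,0],0.5]]'

```text
clock: 16.1
tcp_pos: [0.481, 0.2114, 0.1097]
orientation: [-0.408, 0.578, -0.408, -0.578]
wrist_force: [-0.4, -0.1, -5.7]
finger_gap: 0.0149
```

```bash
python3 st.py .4818 .2115 .11
```

```text
t 16.1 tcp [0.481  0.2114 0.1097] gap 14.9 F [-0.4 -0.1 -5.7] T [ 0.003 -0.045  0.003] j [ 0.261  0.288 -0.298  0.985 -0.    -1.65 ]
 tool y azim -160.48  z azim 109.52  x [ 0.e+00 -1.e-04 -1.e+00]
 shift cm [-0.03 -0.08 -0.01]
```

Request:
step_arm --targets '[[[0,0,0],[0.04,0,0],0.5],[[0,0,0],[0.04,0,0],0.5],[[0,0,0],[0.04,0,0],0.5],[[0,0,0],[0.04,0,0],0.5],[[0,0,0],[0,0,0],0.5],[[0,0,0],[0,0,0],0.5],[[0,0,0],[0,0,0],0.5],[[0,0,0],[0,0,0],0.5],[[0,0,0],[0,0,0],0.5],[[0,0,0],[0,0,0],0.5]]'

```text
clock: 17.1
tcp_pos: [0.481, 0.2114, 0.1081]
orientation: [-0.408, 0.578, -0.408, -0.578]
wrist_force: [-0.1, 0.5, -4.7]
finger_gap: 0.0151
```

```bash
python3 st.py .4818 .2115 .11
```

```text
t 17.1 tcp [0.481  0.2114 0.1081] gap 15.1 F [-0.1  0.5 -4.7] T [-0.014  0.052 -0.042] j [ 0.261  0.289 -0.3    0.981 -0.    -1.65 ]
 tool y azim -160.48  z azim 109.52  x [ 1.e-04 -0.e+00 -1.e+00]
 shift cm [-0.19 -0.08 -0.01]
```

Request:
step_arm --targets '[[[0,0,0],[0.04,0,0],0.5],[[0,0,0],[0.04,0,0],0.5],[[0,0,0],[0.04,0,0],0.5],[[0,0,0],[0,0,0],0.5],[[0,0,0],[0,0,0],0.5],[[0,0,0],[0,0,0],0.5],[[0,0,0],[0,0,0],0.5],[[0,0,0],[0,0,0],0.5],[[0,0,0],[0,0,0],0.5],[[0,0,0],[0,0,0],0.5]]'

```text
clock: 18.1
tcp_pos: [0.4813, 0.2114, 0.1072]
orientation: [-0.408, 0.578, -0.408, -0.577]
wrist_force: [-1.7, -0.3, 5.6]
finger_gap: 0.0148
```

```bash
python3 snap.py d3 365 250 scene;  python3 ov.py d3 scene .481 .2114 .0105 -70.5 .4811 .212 365 250
```

```text
t 18.15 tcp [0.4813 0.2114 0.1072] gap 15.1 F [-1.7 -0.5  4.8] T [-0.119  0.318 -0.027] j [ 0.261  0.29  -0.301  0.979 -0.    -1.65 ]
 tool y azim -160.48  z azim 109.52  x [ 8.e-04  1.e-04 -1.e+00]
```

View pics/d3_ov.png

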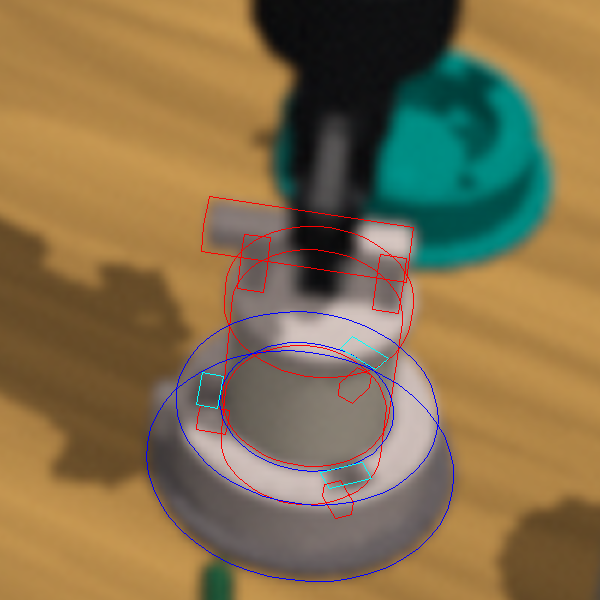

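Request:
step_arm --targets '[[[0,0,0],[-0.03,0,0],0.5],[[2,0,0],[0,0,0],0.5],[[3,0,0],[0,0,0],0.5],[[3,0,0],[0,0,0],0.5],[[3,0,0],[0,0,0],0.5],[[3,0,0],[0,0,0],0.5],[[3,0,0],[0,0,0],0.5],[[2,0,0],[0,0,0],0.5],[[1,0,0],[0,0,0],0.5],[[0,0,0],[0,0,0],0.5]]'

```text
clock: 19.15
tcp_pos: [0.4815, 0.2115, 0.1073]
orientation: [0.502, -0.498, 0.502, 0.498]
wrist_force: [-0.3, 0.1, 3.4]
finger_gap: 0.0153
```

```bash
python3 st.py
```

```text
t 19.15 tcp [0.4815 0.2115 0.1073] gap 15.3 F [-0.3  0.1  3.4] T [ 0.133 -0.05   0.059] j [ 0.261  0.29  -0.301  0.979 -0.    -1.301]
 tool y azim 179.54  z azim 89.54  x [ 1.1e-03  3.0e-04 -1.0e+00]
```

Request:
step_arm --targets '[[[1,0,0],[-0.01,0,0],0.5],[[2,0,0],[-0.01,0,0],0.5],[[2,0,0],[0,0,0],0.5],[[2,0,0],[0,0,0],0.5],[[2,0,0],[0,0,0],0.5],[[2,0,0],[0,0,0],0.5],[[2,0,0],[0,0,0],0.5],[[1,0,0],[0,0,0],0.5],[[0,0,0],[0,0,0],0.5],[[0,0,0],[0,0,0],0.5]]'

```text
clock: 20.15
tcp_pos: [0.4811, 0.2113, 0.1074]
orientation: [0.559, -0.433, 0.559, 0.433]
wrist_force: [-1.4, 0.1, 3.3]
finger_gap: 0.0153
```

```bash
python3 st.py
```

```text
t 20.15 tcp [0.4811 0.2113 0.1074] gap 15.3 F [-1.4  0.1  3.3] T [ 0.009 -0.099  0.065] j [ 0.261  0.29  -0.301  0.98  -0.    -1.057]
 tool y azim 165.54  z azim 75.54  x [ 3.e-04 -2.e-04 -1.e+00]
```

Request:
step_arm --targets '[[[1,0,0],[-0.01,0,0],0.5],[[1,0,0],[-0.01,0,0],0.5],[[1,0,0],[0,0,0],0.5],[[1,0,0],[0,0,0],0.5],[[1,0,0],[0,0,0],0.5],[[1,0,0],[0,0,0],0.5],[[1,0,0],[0,0,0],0.5],[[1,0,0],[0,0,0],0.5],[[1,0,0],[0,0,0],0.5],[[0,0,0],[0,0,0],0.5]]'

```text
clock: 21.15
tcp_pos: [0.4809, 0.2113, 0.1075]
orientation: [0.591, -0.388, 0.591, 0.388]
wrist_force: [0.4, 0.4, 1.5]
finger_gap: 0.015
```

```bash
python3 st.py
```

```text
t 21.15 tcp [0.4809 0.2113 0.1075] gap 15.0 F [0.4 0.4 1.5] T [ 0.04  -0.022  0.08 ] j [ 0.261  0.29  -0.301  0.98  -0.    -0.899]
 tool y azim 156.48  z azim 66.48  x [-2.e-04 -1.e-04 -1.e+00]
```

Request:
step_arm --targets '[[[1,0,0],[0,0,0],0.5],[[1,0,0],[0,0,0],0.5],[[1,0,0],[0,0,0],0.5],[[1,0,0],[0,0,0],0.5],[[1,0,0],[0,0,0],0.5],[[1,0,0],[0,0,0],0.5],[[1,0,0],[0,0,0],0.5],[[0,0,0],[0,0,0],0.5],[[0,0,0],[0,0,0],0.5],[[0,0,0],[0,0,0],0.5]]'

```text
clock: 22.15
tcp_pos: [0.4809, 0.2113, 0.1075]
orientation: [0.614, -0.351, 0.614, 0.351]
wrist_force: [0.1, -0.4, 1.1]
finger_gap: 0.0152
```

```bash
python3 st.py
```

```text
t 22.15 tcp [0.4809 0.2113 0.1075] gap 15.2 F [ 0.1 -0.4  1.1] T [0.09  0.082 0.034] j [ 0.261  0.29  -0.301  0.98  -0.    -0.778]
 tool y azim 149.53  z azim 59.53  x [-1.e-04 -1.e-04 -1.e+00]
```

50° turned, no bite yet.

Request:
step_arm --targets '[[[1,0,0],[0,0,0],0.5],[[1,0,0],[0,0,0],0.5],[[1,0,0],[0,0,0],0.5],[[1,0,0],[0,0,0],0.5],[[1,0,0],[0,0,0],0.5],[[1,0,0],[0,0,0],0.5],[[0,0,0],[0,0,0],0.5],[[0,0,0],[0,0,0],0.5],[[0,0,0],[0,0,0],0.5],[[0,0,0],[0,0,0],0.5]]'

```text
clock: 23.15
tcp_pos: [0.481, 0.2113, 0.1076]
orientation: [0.631, -0.318, 0.631, 0.318]
wrist_force: [-0.1, -0.1, 2.0]
finger_gap: 0.015
```

```bash
python3 st.py
```

```text
t 23.15 tcp [0.481  0.2113 0.1076] gap 15.0 F [-0.1 -0.1  2. ] T [ 0.028  0.033 -0.05 ] j [ 0.261  0.29  -0.301  0.98  -0.    -0.673]
 tool y azim 143.52  z azim 53.52  x [ 0.e+00 -1.e-04 -1.e+00]
```

Request:
step_arm --targets '[[[1,0,0],[0,0,0],0.5],[[1,0,0],[0,0,0],0.5],[[1,0,0],[0,0,0],0.5],[[1,0,0],[0,0,0],0.5],[[0,0,0],[0,0,0],0.5],[[0,0,0],[0,0,0],0.5],[[0,0,0],[0,0,0],0.5],[[0,0,0],[0,0,0],0.5],[[0,0,0],[0,0,0],0.5],[[0,0,0],[0,0,0],0.5]]'

```text
clock: 24.15
tcp_pos: [0.481, 0.2113, 0.1075]
orientation: [0.642, -0.296, 0.642, 0.296]
wrist_force: [1.0, -0.1, -1.9]
finger_gap: 0.0149
```

```bash
python3 st.py
```

```text
t 24.15 tcp [0.481  0.2113 0.1075] gap 14.9 F [ 1.  -0.1 -1.9] T [ 0.048 -0.164 -0.002] j [ 0.261  0.29  -0.301  0.98  -0.    -0.603]
 tool y azim 139.52  z azim 49.52  x [-1.e-04 -2.e-04 -1.e+00]
```

Request:
step_arm --targets '[[[1,0,0],[0.01,0,0],0.5],[[1,0,0],[0.013,0,0],0.5],[[1,0,0],[0.013,0,0],0.5],[[0,0,0],[0,0,0],0.5],[[0,0,0],[0,0,0],0.5],[[0,0,0],[0,0,0],0.5],[[0,0,0],[0,0,0],0.5],[[0,0,0],[0,0,0],0.5],[[0,0,0],[0,0,0],0.5],[[0,0,0],[0,0,0],0.5]]'

```text
clock: 25.15
tcp_pos: [0.481, 0.2114, 0.1072]
orientation: [0.65, -0.279, 0.65, 0.279]
wrist_force: [1.9, 0.7, -1.7]
finger_gap: 0.015
```

```bash
python3 st.py
```

```text
t 25.15 tcp [0.481  0.2114 0.1072] gap 15.0 F [ 1.9  0.7 -1.7] T [ 0.154 -0.152  0.117] j [ 0.261  0.29  -0.301  0.979 -0.    -0.551]
 tool y azim 136.52  z azim 46.52  x [-0.e+00 -1.e-04 -1.e+00]
```

Biting (torque 0.12 Nm, vertical load steady while following). Go on 2° at a time.

Request:
step_arm --targets '[[[1,0,0],[0.013,0,0],0.5],[[1,0,0],[0.013,0,0],0.5],[[0,0,0],[0,0,0],0.5],[[0,0,0],[0,0,0],0.5],[[0,0,0],[0,0,0],0.5],[[0,0,0],[0,0,0],0.5],[[0,0,0],[0,0,0],0.5],[[0,0,0],[0,0,0],0.5],[[0,0,0],[0,0,0],0.5],[[0,0,0],[0,0,0],0.5]]'

```text
clock: 26.15
tcp_pos: [0.481, 0.2114, 0.107]
orientation: [0.654, -0.268, 0.654, 0.268]
wrist_force: [0.6, 0.4, -1.1]
finger_gap: 0.0152
```

```bash
python3 st.py
```

```text
t 26.15 tcp [0.481  0.2114 0.107 ] gap 15.2 F [ 0.6  0.4 -1.1] T [ 0.311 -0.173  0.189] j [ 0.261  0.29  -0.302  0.979 -0.    -0.516]
 tool y azim 134.52  z azim 44.52  x [ 1.e-04 -0.e+00 -1.e+00]
```

Request:
step_arm --targets '[[[1,0,0],[0.013,0,0],0.5],[[1,0,0],[0.013,0,0],0.5],[[1,0,0],[0.013,0,0],0.5],[[0,0,0],[0,0,0],0.5],[[0,0,0],[0,0,0],0.5],[[0,0,0],[0,0,0],0.5],[[0,0,0],[0,0,0],0.5],[[0,0,0],[0,0,0],0.5],[[0,0,0],[0,0,0],0.5],[[0,0,0],[0,0,0],0.5]]'

```text
clock: 27.15
tcp_pos: [0.4811, 0.2114, 0.1066]
orientation: [0.661, -0.251, 0.661, 0.251]
wrist_force: [0.5, 0.6, 0.5]
finger_gap: 0.0147
```

```bash
python3 st.py
```

```text
t 27.15 tcp [0.4811 0.2114 0.1066] gap 14.7 F [0.5 0.6 0.5] T [ 0.302 -0.047  0.258] j [ 0.261  0.291 -0.302  0.978 -0.    -0.464]
 tool y azim 131.52  z azim 41.52  x [ 2.e-04  0.e+00 -1.e+00]
```

Request:
step_arm --targets '[[[1,0,0],[0.01,0,0],0.5],[[1,0,0],[0.01,0,0],0.5],[[1,0,0],[0.01,0,0],0.5],[[0,0,0],[0,0,0],0.5],[[0,0,0],[0,0,0],0.5],[[0,0,0],[0,0,0],0.5],[[0,0,0],[0,0,0],0.5],[[0,0,0],[0,0,0],0.5],[[0,0,0],[0,0,0],0.5],[[0,0,0],[0,0,0],0.5]]'

```text
clock: 28.15
tcp_pos: [0.4811, 0.2114, 0.1063]
orientation: [0.668, -0.233, 0.667, 0.233]
wrist_force: [1.0, 1.2, 1.4]
finger_gap: 0.0151
```

```bash
python3 st.py
```

```text
t 28.15 tcp [0.4811 0.2114 0.1063] gap 15.1 F [1.  1.2 1.4] T [ 0.325 -0.206  0.462] j [ 0.261  0.291 -0.303  0.977 -0.    -0.411]
 tool y azim 128.52  z azim 38.52  x [ 2.e-04 -0.e+00 -1.e+00]
```

Request:
step_arm --targets '[[[1,0,0],[0.01,0,0],0.5],[[0,0,0],[0,0,0],0.5],[[0,0,0],[0,0,0],0.5],[[0,0,0],[0,0,0],0.5],[[0,0,0],[0,0,0],0.5],[[0,0,0],[0,0,0],0.5],[[0,0,0],[0,0,0],0.5],[[0,0,0],[0,0,0],0.5],[[0,0,0],[0,0,0],0.5],[[0,0,0],[0,0,0],0.5]]'

```text
clock: 29.15
tcp_pos: [0.481, 0.2114, 0.1061]
orientation: [0.67, -0.227, 0.67, 0.227]
wrist_force: [1.1, 1.0, 1.1]
finger_gap: 0.0152
```

```bash
python3 - <<'E'
from st import *
for i in range(4): show(); read_camera("top")
E
```

```text
t 29.15 tcp [0.481  0.2114 0.1061] gap 15.2 F [1.1 1.  1.1] T [ 0.366 -0.29   0.528] j [ 0.261  0.291 -0.303  0.977 -0.    -0.394]
 tool y azim 127.52  z azim 37.52  x [ 0.e+00 -1.e-04 -1.e+00]
t 29.2 tcp [0.481  0.2114 0.1062] gap 14.6 F [1.4 1.1 1.2] T [ 0.351 -0.323  0.5  ] j [ 0.261  0.291 -0.303  0.977 -0.    -0.394]
 tool y azim 127.53  z azim 37.53  x [ 1.e-04 -1.e-04 -1.e+00]
t 29.25 tcp [0.481  0.2113 0.1062] gap 14.9 F [1.6 1.  1. ] T [ 0.398 -0.244  0.488] j [ 0.261  0.291 -0.303  0.977 -0.    -0.394]
 tool y azim 127.52  z azim 37.52  x [ 1.e-04 -1.e-04 -1.e+00]
t 29.3 tcp [0.481  0.2114 0.1062] gap 14.9 F [0.7 1.4 1.3] T [ 0.377 -0.316  0.504] j [ 0.261  0.291 -0.303  0.977 -0.    -0.394]
 tool y azim 127.52  z azim 37.52  x [ 1.e-04 -1.e-04 -1.e+00]
```

Request:
step_arm --targets '[[[0,0,0],[0,0,0],2.2],[[0,0,0],[0,0,0],3],[[0,0,0],[0,0,0],4],[[0,0,0],[0,0,0],5],[[0,0,0],[0,0,0],5],[[0,0,0],[0,0,0],5],[[0,0,0],[0,0,0],5],[[0,0,0],[0,0,0],5],[[0,0,0],[0,0,0],5],[[0,0,0],[0,0,0],5]]'

```text
clock: 30.35
tcp_pos: [0.481, 0.2113, 0.1062]
orientation: [0.67, -0.227, 0.67, 0.227]
wrist_force: [0.8, 0.3, 0.2]
finger_gap: 0.0496
```

```bash
python3 snap.py e1 365 240 scene; python3 snap.py e1t 217 207 top
```

```text
t 30.4 tcp [0.481  0.2114 0.1062] gap 49.8 F [ 1.3  0.3 -0.6] T [-0.021  0.043 -0.005] j [ 0.261  0.291 -0.303  0.977 -0.    -0.394]
 tool y azim 127.52  z azim 37.52  x [ 1.e-04 -1.e-04 -1.e+00]
t 30.45 tcp [0.481  0.2113 0.1062] gap 49.8 F [ 0.5  0.9 -0.1] T [ 0.007  0.011 -0.004] j [ 0.261  0.291 -0.303  0.977 -0.    -0.394]
 tool y azim 127.52  z azim 37.52  x [ 0.e+00 -1.e-04 -1.e+00]
```

View pics/e1.png

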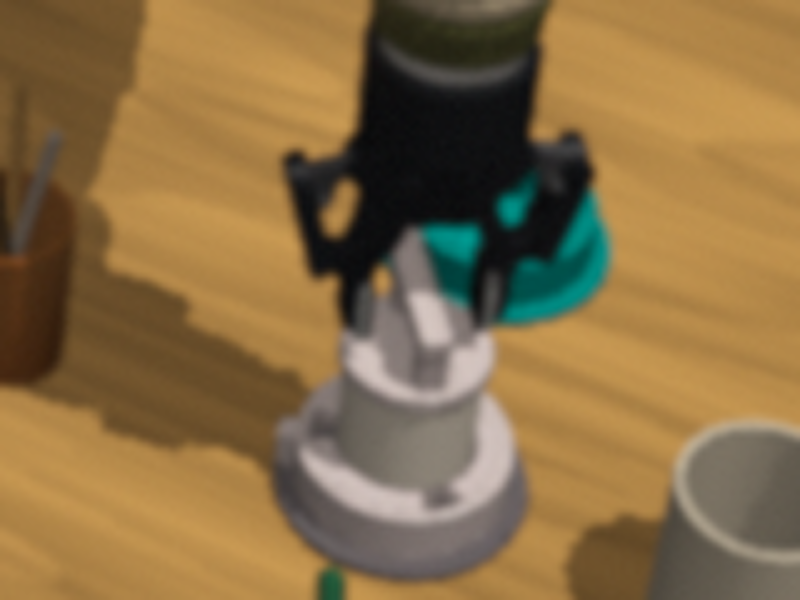

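Request:
step_arm --targets '[[[0,0,0],[-0.5,0,0],5],[[0,0,0],[-1.5,0,0],5],[[0,0,0],[-2,0,0],5],[[0,0,0],[-2.5,0,0],5],[[0,0,0],[-3,0,0],5],[[0,0,0],[-3,0,0],5],[[0,0,0],[-2,0,0],5],[[0,0,0],[-1,0,0],5],[[0,0,0],[0,0,0],5],[[0,0,0],[0,0,0],5]]'

```text
clock: 31.45
tcp_pos: [0.4807, 0.2113, 0.2603]
orientation: [0.669, -0.227, 0.67, 0.227]
wrist_force: [-0.6, 0.7, -0.2]
finger_gap: 0.05
```

```bash
python3 snap.py e2 365 250 scene;  python3 ov.py e2 scene .481 .2114 .0095 -142.5 .4811 .212 365 250
```

```text
t 31.5 tcp [0.4804 0.2112 0.2599] gap 50.3 F [-0.1 -0.6 -0.4] T [-0.06  -0.01   0.025] j [ 0.261  0.21  -0.021  1.342 -0.    -0.394]
 tool y azim 127.53  z azim 37.53  x [-2.e-03 -6.e-04 -1.e+00]
```

View pics/e2_ov.png

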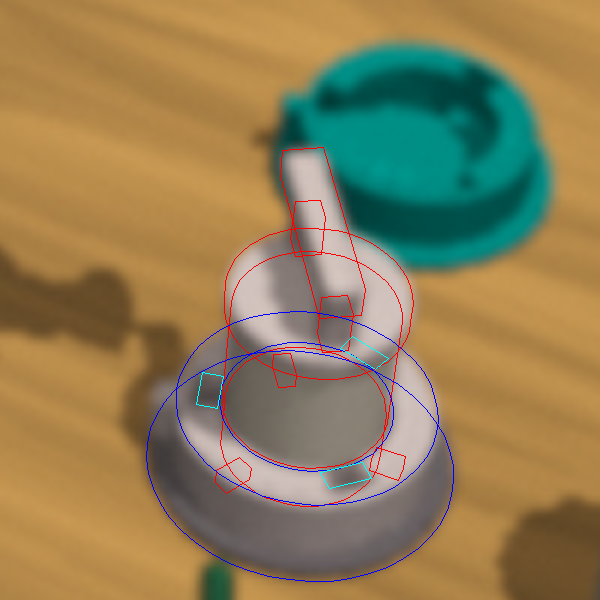

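```bash
python3 - <<'E'
from st import *
print(hand_in()); show()
E
```

```text
the job is handed in; nothing more can be done
None
the job is handed in; nothing more can be done
```

I put the white lantern into the grey dock, twisted it clockwise until it clamped, let go and handed the job in at about 31.5 s. No verdict comes back on hand-in.

- **Insertion:** The pins went down through the gaps without catching, and the lantern met the studs with its underside about 10.5 mm above the bench. That is near the low end of the stated range.
- **Twist:** I turned it about 72°. The ramps bit at roughly 60°, and I stopped at about 0.50 Nm, averaged over four readings that ranged from 0.49 to 0.53. That is inside the firm band of 0.45 to 0.65 Nm.
- **After letting go:** Wrist force and torque fell to nearly zero. The lantern's model drawn over the last scene picture matches the handle, so it had not visibly sprung back. The gripper is about 15 cm clear above it.
- **Less certain:**
  - The clamp force itself was not measured. I estimate about 22 N from the turn past the bite and the stud stiffness, against the 10 to 26 N allowed.
  - The two cameras disagreed by 2 to 4 mm on positions, so the centring rests on the free insertion and the last overlay.
  - A sideways moment of about 0.5 Nm showed on the wrist while clamping and went away on release.
- **Other things on the bench:** The arm did not visibly touch any of them. I did not measure their positions again at the end.

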